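# Stamp the wooden rib in the lever press

### The arm

A 7-joint arm with a two-finger parallel gripper is mounted at the origin on a cart in front of the work surface, level with it; the furniture and walls round the work are solid. World frame = base frame: x ahead of the robot, y to its left, z up, the work surface at z = 0. Lengths are in mm, angles in rad, forces in N, time in s.
With the tool pointing down it reaches from about 400 to 875 mm from the base axis. Payload 6.5 kg.
Tool frame: the origin (TCP) lies at the very end of the fingers, on their centre line; the grasp point (between the pads) lies 19 mm behind it (manip.grip_depth is the distance from the TCP to the grasp point, in mm); z points along the fingers, y is the line along which they close (so a half turn about z gives the same grasp; the last joint's range is limited). The gripper opens to 85 mm and grips with 20 to 120 N. Pads are 22 mm wide; open, the fingers measure 114 mm over their backs; the gripper's body (76 mm by 85 mm) begins 54 mm behind the grasp point. The pads swing forward as they close: fully open they stand 13 mm farther back than shut.
Start: joints at [1.094, 0.536, -0.004, 1.538, 0.003, 1.067, -0.071], TCP at [259.568, -595.915, 231.29] pointing down, gripper open.
Joint ranges: [-2.7, 2.7], [-0.37, 2.16], [-1.27, 1.26], [0.24, 2.4], [-1.31, 4.45], [0.19, 1.91], [-2.76, 2.76]. Speed limits (rad/s): [2.39, 2.39, 3.14, 3.14, 3.14, 3.14, 3.14].

### API

Orientations are given as a unit quaternion [w, x, y, z].
In Python, from workcell import manip gives the robot as it stands.
- The arm moves only by the tool send_rows, never from a script. Its argument "targets" is text: rows parted by semicolons, each of 5 numbers parted by spaces: the shift along the tool's x, y, z each as a share of 0.04 m, from -1 to 1, then the turn about the tool's z as a share of 0.15 rad, from -1 to 1, then the closure, from 0 (fully open) to 1 (shut). A call has 1 to 5 rows; each row shifts and turns the commanded pose from where the row before left it, along the tool's axes as they then stand; what a row does not reach is not made up. A row lasts 1/8 s, in which the tool goes at most 62.5 mm and 10.7 degrees, less where a joint would pass 70% of its speed; a pose out of reach is approached as far as the arm can. A call with a number of a shift or a turn outside -1 to 1 is refused whole. A call with a gripper value outside its range is refused whole. The fingers move at their own pace and stop on an object; "grip_force" is the grip in N (left out, the last holds). Time passes only in rows, so rows that do not move let the fingers close. It gives the time, the measured TCP pose, the force, the opening and the grip force at its end, in the units of the state.
- manip.get_obs(): the state, without advancing time (a new reading comes with each control period).
- manip.capture(name): name is "scene" or "top"; returns (picture, depth): 420x560x3 uint8, blue, green, red; 420x560 float32, mm along the optical axis (not along the pixel's ray), 0 where there is no reading.
- manip.camera_model(name): a dict with "fovy" (degrees; the focal length in pixels is half the picture's height over the tangent of half this angle, whatever the lens; pixels are square), "cx", "cy" (the principal point, pixels), "distortion" ([k1, k2, p1, p2, k3] as OpenCV has them; the pictures are not rectified), "rvec" (rotation vector, rad) and "tvec" (3), from world to camera coordinates, as OpenCV has them. Camera axes: x right, y down, z forward; pixel columns grow to the right and rows downward; lengths in mm; the calibration is good to about 2 mm. A picture is of the moment at which its call begins. camera_model takes no time and is no camera call.
- manip.sign_off(): hands the job in; it is judged then, once.
Trained networks look in the newest picture that a camera, given by its name, has taken for a name from the list of things; names that differ only in an ending like _2 or _b are one class to them, and where a whole thing is asked for, a point or a joint stands for the part that bears it (a point fixed in the world has none). Each returns a list of dicts, best first, with "score" (0 to 1); they miss things now and then, are a little off and sometimes report something else, mostly with a low value. They report only what shows in the picture. A call takes as long as a camera call. They do not tell look-alikes from the thing itself.
- manip.recognise(name, camera): "point" ([x, y, z] in mm, in world coordinates, good to about 4 mm: the middle of the surface that is visible of it).
- manip.spot_point(name, camera): "point" ([x, y, z] in mm, in world coordinates, good to about 4 mm: a listed point, or the origin of a listed thing).
The state is a dict: "clock": time; "joints": joint angles; "qvel": joint speeds; "effort": joint torques, N m; "tool_pos": TCP position; "eef_rot": TCP orientation; "wrist_force": force on the tool from outside, world axes, zero at the start; "ft_torque": the same for the moment, N m; "grip_width": finger opening in mm; "grasp_force": force on a finger pad.
Only numpy, scipy, OpenCV 4.12 (cv2) and the standard library are available. Lean on these libraries where they do the work, as an engineer would, in place of code of your own. Each camera call takes 0.05 s, during which the arm holds its last target. There are 200 camera calls.

### The job

Two hand stamping presses of the same make stand on the bench; one has a wooden rib lying under its stamp, the other is empty. Push the lever of the press with the rib down to its stop, keep it there for a second so that the ink takes, and then let the lever spring fully back up. Do not work the empty press, and leave the rib lying in place in the press.

Things in the scene. Friction and masses are not known exactly. Their poses are not given: they have to be found in the camera images.
- press_lever (a joint): Lever of the press that holds the rib, in rad: 0 at rest (slanting up 34 degrees), 0.70 at its stop (6 degrees below level). Sprung; at the hand grip about 5 N to start, 11 N at the stop. The press is fixed: grey base 120 x 80 x 12 mm, column at its rear, head whose top is 115 mm above the bench (pivot cheeks 149 mm), square stamp under it, lowered by the lever.
- press_grip (a point): Centre of that lever's grip, a dark wooden cross bar 18 mm thick, 58 mm long, along its y axis; 130 mm from the level pivot. At rest: 208 mm above the bench, z up, -x pointing level away from the pivot. At the stop: 86 mm lower, 22 mm farther out along that -x; half way: 41 mm lower, 19 mm out. Its axes tilt with the lever. Nothing below the grip is over 80 mm high; above is free space.
- spare_lever (a joint): Lever of the other press of the same make, which is empty and must not be worked; same values (0 at rest, 0.70 at the stop).
- wood_rib: Loose wooden throwing rib, a kidney-shaped flat orange-brown board 50 x 95 x 6 mm. It lies flat under the stamp of one press, between two low steel fences, long side (own y) across the press, showing at both sides of the base. Origin at the centre of its underside.
Things that resemble listed ones, but are neither listed nor needed, are in the scene too. There is more than one size of the wood_rib; the one meant has the size given above.

How it is judged:
By the outcome, as a careful person would: the job done as asked, in the order asked, and still so for the second after the job is handed in, with the robot touching nothing.
It also fails if it takes over 38 s, if anything falls off the work surface, if the arm or the gripper's body presses on something with over 40 N, if the wrist force passes 120 N, or if a joint passes its speed limit or range.

## Working session

There is one attempt and no reset: what is moved stays moved. The work goes in short steps, Python scripts to look and compute and a tool call to move; the robot and the scene stay as the last step left them, time stands still between calls to the robot, and variables do not carry over. Pictures are saved under pics/ and viewed, at most 10 in all, crops included, and the job is handed in when it is done.

Besides the shell and the picture viewer there is one more tool, called after "Call:" as name(argument=value, ...) on one line, values as JSON. send_rows: Moves the arm, as the interface text tells. Its arguments: {"type":"object","properties":{"targets":{"type":"string"},"grip_force":{"type":"number"}},"required":["targets"]}

```bash
mkdir -p pics
python3 - <<'E'
from workcell import manip
import cv2
o=manip.get_obs(); print(o['clock'],o['tool_pos'],o['eef_rot'],o['grip_width'])
for c in ('scene','top'):
    im,d=manip.capture(c); cv2.imwrite(f'pics/{c}0.png',im)
    for n in ('wood_rib','press_grip','spare_lever'):
        print(c,n,[( [round(v) for v in r['point']],round(r['score'],2)) for r in manip.spot_point(n,c)] if n!='spare_lever' else [([round(v) for v in r['point']],round(r['score'],2)) for r in manip.recognise(n,c)])
E
```

```text
0.0 [ 259.32445458 -595.33496098  230.37769078] [-8.57119770e-04  9.78968949e-01  2.04007378e-01 -2.28517091e-04] 85.06896865652344
scene wood_rib [([459, 274, -3], 0.67), ([481, 115, 8], 0.59), ([434, -48, -3], 0.43)]
scene press_grip [([434, 153, 209], 0.75)]
scene spare_lever [([569, -335, 204], 0.62)]
top wood_rib [([433, -50, -4], 0.77), ([480, 112, 12], 0.73), ([462, 274, -1], 0.45)]
top press_grip [([437, 151, 206], 0.51)]
top spare_lever [([574, -352, 206], 0.58)]
```

View pics/scene0.png

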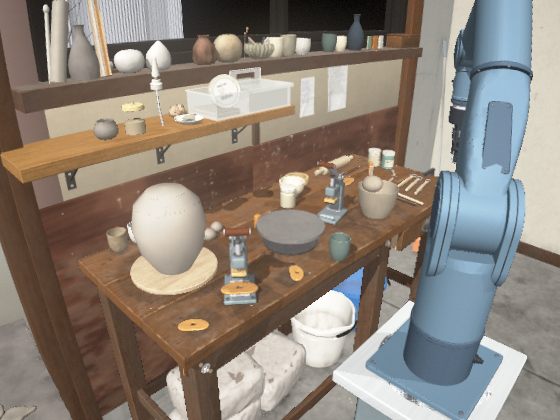

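View pics/top0.png

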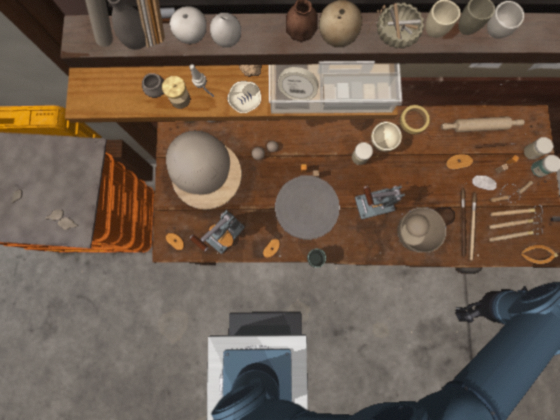

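The scene shows the press with the rib on the left (scene pixels 240,265; top 223,232) and the empty press near top (378,202). I'll zoom in and measure the grip with depth.

```bash
cat > h.py <<'E'
from workcell import manip
import numpy as np, cv2
def cloud(c):
    im,d=manip.capture(c); m=manip.camera_model(c); h,w=d.shape
    f=h/2/np.tan(np.radians(m['fovy'])/2); K=np.array([[f,0,m['cx']],[0,f,m['cy']],[0,0,1]])
    g=np.stack(np.meshgrid(np.arange(w),np.arange(h)),-1).reshape(-1,1,2).astype(float)
    u=cv2.undistortPoints(g,K,np.array(m['distortion'])).reshape(h,w,2)
    P=np.dstack([u*d[...,None],d]); R=cv2.Rodrigues(np.array(m['rvec'],float))[0]
    W=(P-np.array(m['tvec']).reshape(3))@R; W[d<=0]=np.nan
    return im,W
E
python3 - <<'E'
from h import *
out=[]
for c,(x,y) in (('top',(185,195)),('scene',(200,215))):
    im,W=cloud(c); s=im[y:y+100,x:x+85]; out.append(cv2.resize(s,None,fx=4.5,fy=4.5,interpolation=cv2.INTER_CUBIC))
    P=W.reshape(-1,3); col=im.reshape(-1,3)
    for lo,hi in ((185,225),(160,185),(120,160),(95,120)):
        k=(P[:,2]>lo)&(P[:,2]<hi)&(abs(P[:,0]-470)<110)&(abs(P[:,1]-125)<100)
        q=P[k]
        if len(q)<3: print(c,lo,len(q)); continue
        m=q.mean(0); ev,v=np.linalg.eigh(np.cov(q[:,:2].T))
        print(c,lo,hi,k.sum(),m.round(1),'zmax',q[:,2].max().round(),'sd',np.sqrt(ev).round(1),'axis',v[:,1].round(2))
        if lo>=185: print(q.round(0).tolist()[:60])
cv2.imwrite('pics/crop.png',np.hstack(out))
E
```

```text
top 185 225 189 [438.8 146.  208.4] zmax 222.0 sd [14.1 14.3] axis [-0.95 -0.31]
[[470.0, 122.0, 185.0], [466.0, 129.0, 190.0], [466.0, 127.0, 188.0], [466.0, 124.0, 188.0], [467.0, 118.0, 186.0], [463.0, 132.0, 191.0], [463.0, 129.0, 190.0], [464.0, 127.0, 187.0], [463.0, 124.0, 188.0], [464.0, 121.0, 186.0], [460.0, 134.0, 195.0], [460.0, 132.0, 193.0], [460.0, 129.0, 191.0], [461.0, 127.0, 188.0], [461.0, 124.0, 188.0], [461.0, 121.0, 185.0], [456.0, 171.0, 213.0], [456.0, 169.0, 208.0], [457.0, 140.0, 193.0], [457.0, 137.0, 194.0], [457.0, 134.0, 197.0], [458.0, 132.0, 190.0], [457.0, 128.0, 196.0], [457.0, 126.0, 193.0], [452.0, 173.0, 216.0], [452.0, 170.0, 216.0], [453.0, 168.0, 213.0], [452.0, 164.0, 216.0], [453.0, 162.0, 211.0], [454.0, 142.0, 198.0], [454.0, 139.0, 198.0], [454.0, 136.0, 198.0], [454.0, 134.0, 196.0], [454.0, 132.0, 193.0], [454.0, 128.0, 198.0], [455.0, 127.0, 188.0], [450.0, 176.0, 214.0], [450.0, 173.0, 215.0], [449.0, 169.0, 219.0], [450.0, 167.0, 214.0], [450.0, 164.0, 215.0], [450.0, 162.0, 213.0], [450.0, 159.0, 215.0], [451.0, 145.0, 199.0], [451.0
[... 1605 characters left out ...]
7.0, 136.0, 215.0], [414.0, 136.0, 216.0], [413.0, 134.0, 215.0], [414.0, 130.0, 214.0], [449.0, 175.0, 215.0], [448.0, 173.0, 215.0], [448.0, 171.0, 214.0], [443.0, 171.0, 216.0], [444.0, 168.0, 214.0], [443.0, 166.0, 214.0], [441.0, 165.0, 214.0], [440.0, 163.0, 214.0], [439.0, 161.0, 214.0], [435.0, 161.0, 215.0], [435.0, 159.0, 214.0], [432.0, 158.0, 215.0], [432.0, 156.0, 214.0], [431.0, 153.0, 214.0], [429.0, 152.0, 214.0], [426.0, 151.0, 215.0]]
scene 160 185 5 [461.9 128.  174.3] zmax 182.0 sd [1.9 6.7] axis [-0.37  0.93]
scene 120 160 154 [487.  103.9 138.8] zmax 159.0 sd [ 9.3 21.8] axis [-0.72  0.7 ]
scene 95 120 291 [480.6 110.9 109.8] zmax 119.0 sd [11.9 26. ] axis [-0.77  0.64]
```

View pics/crop.png

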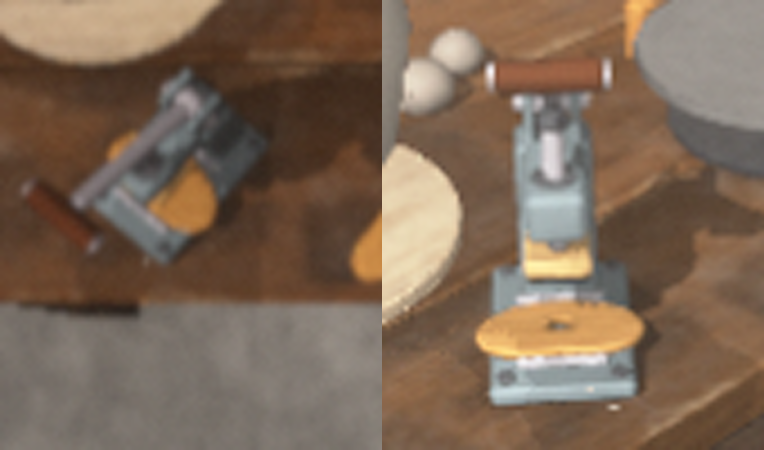

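The close crop shows the rib with a hole lying on the pressed base, and the grip bar free above it. The grip's centre is about (433,153,208), its axis (0.65,0.76), and outward is (-0.76,0.65), all of which fit the stated height. Next I'll check the transit corridor for height.

Run:
```python
from h import *
a=np.array([259,-595]);b=np.array([487,-15]);c=np.array([425,155])
for cam in ('top','scene'):
    im,W=cloud(cam);P=W.reshape(-1,3);P=P[np.isfinite(P[:,2])&(P[:,2]>-50)&(P[:,0]>200)]
    for s,e in ((a,b),(b,c)):
        for t in np.linspace(0,1,7):
            q=s+(e-s)*t; k=(np.hypot(*(P[:,:2]-q).T)<90)&(P[:,2]<330)
            print(cam,q.round(),k.sum(),P[k,2].max().round() if k.any() else None)
```

```text
top [ 259. -595.] 228 330.0
top [ 297. -498.] 303 330.0
top [ 335. -402.] 555 8.0
top [ 373. -305.] 1107 72.0
top [ 411. -208.] 1739 74.0
top [ 449. -112.] 2200 74.0
top [487. -15.] 2335 151.0
top [487. -15.] 2335 151.0
top [477.  13.] 2406 166.0
top [466.  42.] 2412 195.0
top [456.  70.] 2320 221.0
top [446.  98.] 2159 221.0
top [435. 127.] 1946 221.0
top [425. 155.] 1738 221.0
scene [ 259. -595.] 177 330.0
scene [ 297. -498.] 334 330.0
scene [ 335. -402.] 481 4.0
scene [ 373. -305.] 721 69.0
scene [ 411. -208.] 1718 71.0
scene [ 449. -112.] 2589 71.0
scene [487. -15.] 1963 138.0
scene [487. -15.] 1963 138.0
scene [477.  13.] 1944 155.0
scene [466.  42.] 2709 174.0
scene [456.  70.] 3196 217.0
scene [446.  98.] 3529 217.0
scene [435. 127.] 3627 217.0
scene [425. 155.] 3492 217.0
```

Call:
send_rows(targets="0 0 -1 0 1; 0 0 -1 0 1; 0.4 -0.6 -0.5 0 1")

```text
clock: 0.98
tool_pos: [264.0, -569.5, 333.6]
eef_rot: [0.002, 0.979, 0.203, 0.0]
wrist_force: [0.3, 1.1, 0.0]
grip_width: 32.2
grasp_force: 0.0
```

Call:
send_rows(targets="1 -1 0 0 1; 1 -1 0 0 1; 1 -1 0 0 1; 1 -1 0 0 1; 1 -1 0 0 1")

```text
clock: 1.6
tool_pos: [368.6, -302.6, 331.6]
eef_rot: [0.0, 0.979, 0.204, 0.0]
wrist_force: [1.1, -0.8, 0.7]
grip_width: -0.1
grasp_force: 0.0
```

Call:
send_rows(targets="1 -1 0 0 1; 1 -1 0 0 1; 1 -1 0 0 1; 1 -1 0 0 1; 0.5 -1 0 0 1")

```text
clock: 2.22
tool_pos: [454.2, -46.6, 331.6]
eef_rot: [-0.0, 0.979, 0.205, 0.001]
wrist_force: [-0.4, -0.4, -0.5]
grip_width: 0.1
grasp_force: 0.0
```

Call:
send_rows(targets="0.3 -1 0 0 1; 0.3 -1 0 0 1; 0.3 -1 0 0 1; 0.3 -1 0 0 1; 0.2 -0.5 0 0 1")

```text
clock: 2.85
tool_pos: [432.1, 140.7, 331.6]
eef_rot: [-0.0, 0.979, 0.205, 0.0]
wrist_force: [-0.1, -1.2, -0.2]
grip_width: -0.2
grasp_force: 0.0
```

Call:
send_rows(targets="0 0 0 -1 1; 0 0 0 -1 1; 0 0 0 -1 1; 0 0 0 0 1")

```text
clock: 3.35
tool_pos: [432.8, 138.3, 331.4]
eef_rot: [0.0, 0.909, 0.417, 0.0]
wrist_force: [0.3, -1.1, 0.6]
grip_width: -0.2
grasp_force: 0.0
```

Run:
```python
from h import *
from scipy.spatial.transform import Rotation as R
o=manip.get_obs(); w,x,y,z=o['eef_rot']; M=R.from_quat([x,y,z,w]).as_matrix(); p=np.array(o['tool_pos'])
print(o['clock'],p.round(1),M.round(3).tolist(),o['joints'])
for n,q in (('rest',(433,153,217)),('half',(419,165,176)),('stop',(416,167,131))): print(n,(M.T@(np.array(q)-p)/40).round(2))
im,W=cloud('scene')
P=W.reshape(-1,3);k=(P[:,2]>185)&(P[:,2]<225)&(abs(P[:,0]-435)<40)&(abs(P[:,1]-153)<40);q=P[k];print(q.mean(0),q.min(0),q.max(0))
cv2.imwrite('pics/s1.png',cv2.resize(im[100:320,120:400],None,fx=2.5,fy=2.5))
```

```text
3.35 [432.8 138.3 331.4] [[0.653, 0.757, 0.0], [0.757, -0.653, -0.0], [0.0, 0.0, -1.0]] [ 0.16006525  0.1351607  -0.61844215  1.87675691  0.08566529  1.15562691
 -1.20012623]
rest [ 0.28 -0.24  2.86]
half [ 0.28 -0.7   3.88]
stop [ 0.27 -0.79  5.01]
[429.77611191 154.86491062 210.21513577] [409.04576992 127.69402008 185.62552091] [455.07698989 178.61630692 217.43729745]
```

View pics/s1.png

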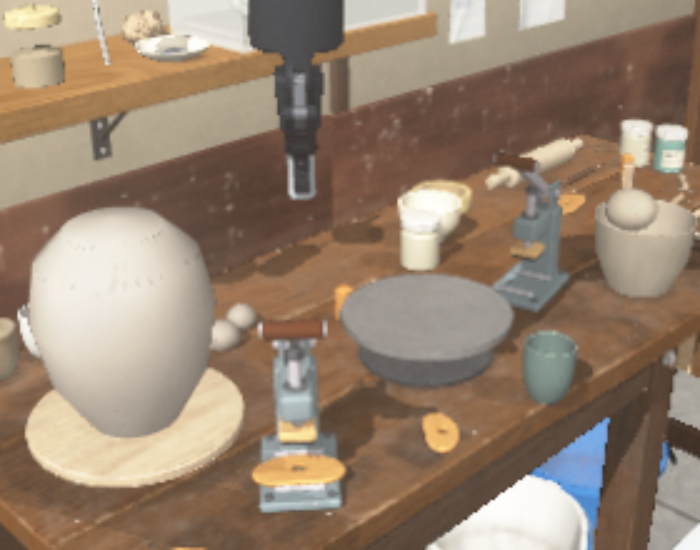

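The picture shows the closed fingers (300,195) over the rib press's grip (293,330), and the rib still lies in the press. I'll descend to just above the bar.

Call:
send_rows(targets="0.28 -0.3 0.8 0 1; 0 0 1 0 1; 0 0 0.8 0 1; 0 0 0 0 1")

```text
clock: 3.9
tool_pos: [429.4, 154.0, 225.7]
eef_rot: [-0.0, 0.909, 0.416, -0.002]
wrist_force: [-0.4, 0.0, 0.4]
grip_width: 0.1
grasp_force: 0.0
```

Call:
send_rows(targets="0 -0.05 0.25 0 1; 0 -0.1 0.25 0 1; 0 -0.1 0.25 0 1; 0 -0.1 0.25 0 1; 0 0 0 0 1")

```text
clock: 4.53
tool_pos: [418.2, 167.2, 188.1]
eef_rot: [-0.002, 0.908, 0.418, -0.0]
wrist_force: [-10.7, 6.3, 11.4]
grip_width: -0.2
grasp_force: 6.6
```

Call:
send_rows(targets="0 0 0.25 0 1; 0 0 0.25 0 1; 0 0 0.25 0 1; 0 0 0.25 0 1; 0 0 0 0 1")

```text
clock: 5.15
tool_pos: [420.9, 166.3, 148.4]
eef_rot: [-0.001, 0.909, 0.418, 0.002]
wrist_force: [-3.1, 3.7, 9.3]
grip_width: -0.1
grasp_force: 4.4
```

Run:
```python
from h import *
im,W=cloud('scene')
P=W.reshape(-1,3);k=(P[:,2]>100)&(P[:,2]<175)&(abs(P[:,0]-425)<45)&(abs(P[:,1]-160)<45);q=P[k];print(q.mean(0),q.min(0),q.max(0))
cv2.imwrite('pics/s2.png',cv2.resize(im[180:320,190:310],None,fx=4,fy=4))
```

```text
[412.6409139  169.75310519 149.40379728] [391.94333014 115.6973119  111.45336043] [457.92470891 191.2903351  174.89667373]
```

View pics/s2.png

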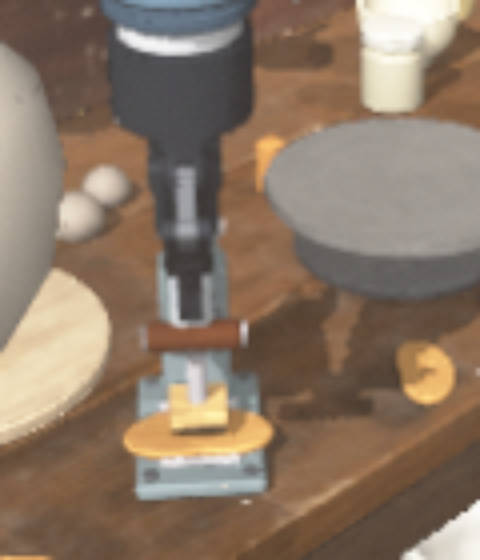

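The bar (195,335 in the crop) is down with the fingertips on it, and the rib is in place. I'll carry on to the stop.

Call:
send_rows(targets="0 -0.1 0.2 0 1; 0 0 0.15 0 1; 0 0 0.1 0 1; 0 0 0 0 1")

```text
clock: 5.7
tool_pos: [420.1, 167.1, 131.1]
eef_rot: [0.001, 0.909, 0.417, 0.003]
wrist_force: [1.3, -1.5, 9.4]
grip_width: 0.2
grasp_force: 4.8
```

Call:
send_rows(targets="0 0 0.1 0 1; 0 0 0 0 1")

```text
clock: 5.95
tool_pos: [420.2, 167.2, 129.5]
eef_rot: [0.002, 0.909, 0.417, 0.003]
wrist_force: [-8.1, -6.8, 43.8]
grip_width: 0.2
grasp_force: 21.8
```

The force jump shows the stop is reached. I'll ease off slightly and hold for more than 1 s.

Call:
send_rows(targets="0 0 -0.03 0 1; 0 0 0 0 1; 0 0 0 0 1; 0 0 0 0 1; 0 0 0 0 1")

```text
clock: 6.58
tool_pos: [420.2, 167.2, 130.0]
eef_rot: [0.001, 0.909, 0.417, 0.003]
wrist_force: [-5.4, -4.6, 31.8]
grip_width: 0.1
grasp_force: 15.9
```

Call:
send_rows(targets="0 0 0 0 1; 0 0 0 0 1; 0 0 0 0 1; 0 0 0 0 1; 0 0 0 0 1")

```text
clock: 7.2
tool_pos: [420.2, 167.2, 129.9]
eef_rot: [0.001, 0.909, 0.417, 0.003]
wrist_force: [-4.9, -4.7, 32.1]
grip_width: -0.2
grasp_force: 15.9
```

Run:
```python
from h import *
im,W=cloud('scene')
cv2.imwrite('pics/s3.png',cv2.resize(im[180:320,190:310],None,fx=4,fy=4))
```

```text
(no output)
```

View pics/s3.png

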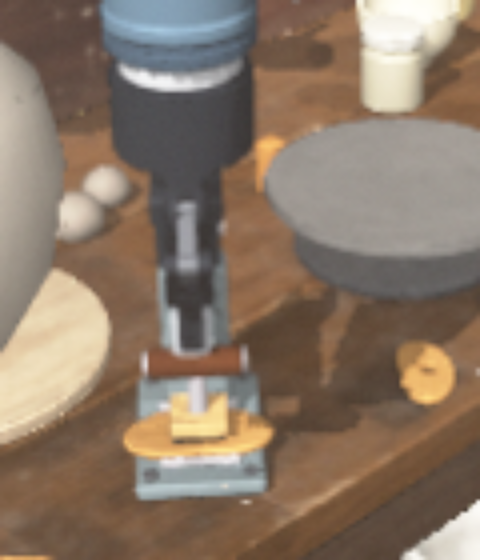

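The stamp sits on the rib and the lever is at its stop, held for more than 1.2 s. Now I'll raise the arm, following the lever up.

Call:
send_rows(targets="0 0 -0.3 0 1; 0 0 -0.5 0 1; 0 0 -0.5 0 1; 0 0.05 -0.5 0 1; 0 0.1 -0.5 0 1")

```text
clock: 7.88
tool_pos: [422.5, 162.9, 220.1]
eef_rot: [0.0, 0.909, 0.417, 0.001]
wrist_force: [-0.7, -0.0, 0.4]
grip_width: 0.1
grasp_force: 0.0
```

Call:
send_rows(targets="0 0 -0.8 0 1; 0 0 -1 0 1; 0 0 -1 0 1; 0 0 0 0 1; 0 0 0 0 1")

```text
clock: 8.5
tool_pos: [421.7, 162.4, 330.4]
eef_rot: [0.0, 0.909, 0.417, 0.0]
wrist_force: [-0.3, -0.4, -0.8]
grip_width: 0.0
grasp_force: 0.0
```

Run:
```python
from h import *
im,W=cloud('scene')
P=W.reshape(-1,3);k=(P[:,2]>185)&(P[:,2]<225)&(abs(P[:,0]-435)<40)&(abs(P[:,1]-153)<40);q=P[k];print(q.mean(0),q.min(0),q.max(0))
cv2.imwrite('pics/s4.png',cv2.resize(im[160:320,190:370],None,fx=3.5,fy=3.5))
```

```text
[429.62064927 155.03429883 210.38814165] [408.95401299 127.8913922  187.3217475 ] [452.57891263 177.05195058 217.84953808]
```

View pics/s4.png

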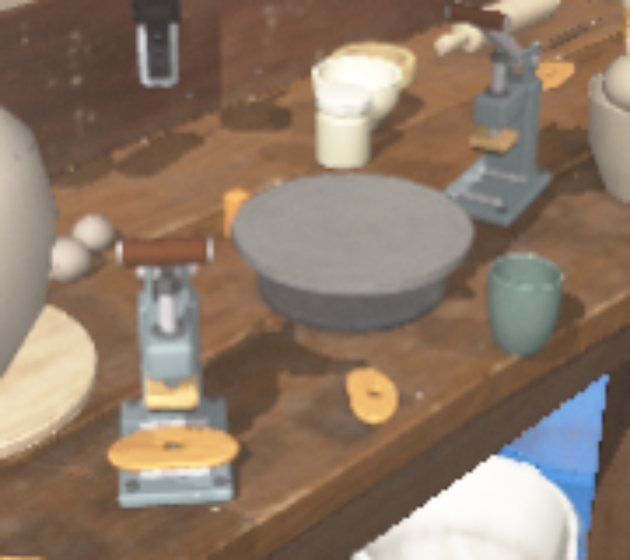

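The lever (165,250) is back at its rest height, the rib (172,448) is in place, the empty press is untouched and the arm is clear.

```bash
python3 -c "
from workcell import manip
print(manip.sign_off())"
```

```text
the job is handed in; nothing more can be done
None
```

I pushed the rib press's lever to its stop, held it there for over a second and let it spring fully back up; the rib stayed in place, the empty press was not touched, and the job was handed in at about 8.6 s.

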